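# Set the wash-water selector switches to the day's tags

### The arm

A 6-joint arm with a two-finger parallel gripper is mounted at the origin on the work surface. World frame = base frame: x ahead of the robot, y to its left, z up, the work surface at z = 0. Lengths are in m, angles in rad, forces in N, time in s.
With the tool pointing down it reaches from about 0.375 to 0.9 m from the base axis. Payload 3.1 kg.
Tool frame: the origin (TCP) lies on the centre line of the jaws, within the pads' length; the fingertips stand 25 mm ahead of it and the grasp point (between the pads) lies 6 mm ahead of it (robot.nose_length is the y of the fingertips in the tool frame, in m); y points along the fingers, z is the direction in which the jaws open and shut, and the axes are right-handed (so a half turn about y gives the same grasp; the last joint's range is limited). The gripper opens to 87 mm and grips with 3 to 60 N. Pads are 19 mm wide; open, the fingers measure 117 mm over their backs; the gripper's body (75 mm by 190 mm) begins 51 mm behind the grasp point.
Start: joints at [-1.438, 0.527, 1.433, -0, 1.181, -0.178], TCP at [0.192, -0.595, 0.248] pointing down, gripper open.
Joint ranges: [-3.08, 3.08], [-0.75, 2.2], [0.22, 2.44], [-1.43, 4.57], [0, 2.65], [-2.85, 2.85]. Speed limits (rad/s): [2.79, 2.79, 3.14, 3.14, 3.14, 3.14].

### API

Orientations are given as a unit quaternion [x, y, z, w].
In Python, from rig import robot, eyes, ticket gives the robot as it stands.
- The arm moves only by the tool play_rows, never from a script. Its argument "series" is a list of rows, each a list of 7 numbers: the opening, from 0 (shut) to 1 (fully open), then the shift along the tool's x, y, z scaled (see below), then the turn, a rotation vector about the tool's x, y, z scaled (see below). In form: [[claw, dx, dy, dz, ax, ay, az], ...]. A call has 1 to 12 rows; each row shifts and turns the commanded pose from where the row before left it, along the tool's axes as they then stand; what a row does not reach is not made up. The controller multiplies each number of a shift by 100 mm and each number of a turn by 180 degrees. A row lasts 1/12 s, in which the tool goes at most 41.7 mm and 7.16 degrees, less where a joint would pass 70% of its speed; a pose out of reach is approached as far as the arm can. A call with a number of a shift or a turn outside -1 to 1 is refused whole. A call with a gripper value outside its range is refused whole. The fingers move at their own pace and stop on an object; "grip_force" is the grip in N (left out, the last holds). Time passes only in rows, so rows that do not move let the fingers close. It gives the time, the measured TCP pose, the force and the opening at its end, in the units of the state.
- robot.get_obs(): the state, without advancing time (a new reading comes with each control period).
- eyes.camera(name): name is "scene" or "top" or "wrist"; returns the picture (480x640x3 uint8, red, green, blue); there is no depth.
- eyes.camera_params(name): a dict with "K" (3x3 intrinsics, pixels), "D" ([k1, k2, p1, p2, k3] as OpenCV has them; the pictures are not rectified), "rvec" (rotation vector, rad) and "tvec" (3), from world to camera coordinates, as OpenCV has them. Camera axes: x right, y down, z forward; pixel columns grow to the right and rows downward; lengths in m; the calibration is good to about 2 mm. A picture is of the moment at which its call begins: read the wrist's pose just before it. camera_params takes no time and is no camera call; for the wrist camera it gives the pose at the moment of the call.
- ticket.hand_in(): hands the job in, once; it reports no verdict.
The state is a dict: "time": time; "q": joint angles; "joint_velocities": joint speeds; "joint_torque": joint torques, N m; "position": TCP position; "tool_rot": TCP orientation; "ft_force": force on the tool from outside, world axes, zero at the start; "moment": the same for the moment, N m; "grip_width": finger opening in m.
Only numpy, scipy, OpenCV 4.12 (cv2) and the standard library are available. Lean on these libraries where they do the work, as an engineer would, in place of code of your own. Each camera call takes 0.05 s, during which the arm holds its last target.

### The job

Set the five lever switches of the rooftop wash-water selector to the pattern its tags show: a switch with a blue tag goes on (lever tipped fully over towards its tag), a switch with a yellow tag goes off (lever tipped fully over away from its tag). Only when all five are right, press the green button fully down to store the pattern and let it spring back up. Leave the other things on the ledge standing where they are.

Things in the scene. Friction and masses are not known exactly. Their poses are not given: they have to be found in the camera images.
- bank: Grey slab, fixed, 170 mm (its x) by 290 mm (its y) by 30 mm high; origin at the centre of its underside. Its +x side is the one away from the robot. It carries a row of five black switches along its y, 55 mm apart, and along its +x side a row of five coloured tags, one per switch.
- switch_a: Black base, 70 x 44 x 14 mm, of the switch with joint lever_a, fixed on the bank's top (30 mm above the tiles); origin: centre of its underside; axes parallel to the bank's, +x points to its tag. Which of the five places in the row it has varies. Its lever, a flat white paddle with red end, 70 mm long, 24 wide (y), 10 thick, is hinged along y at the centre of the base's top.
- lever_a (a joint): Lever of switch_a: 0 = off, leaning 0.436 rad from upright away from its tag (to -x); 0.872 = on, leaning 0.436 rad towards its tag (+x); 0.436 = upright. Starts at or near either end. A stiff hinge: the lever stays where it is left; pushing it takes 1.2 N at the red end, 2 N at 40 mm from the hinge, up to a hard stop at each end.
- switch_b: Black base, 70 x 44 x 14 mm, of the switch with joint lever_b, fixed on the bank's top (30 mm above the tiles); origin: centre of its underside; axes parallel to the bank's, +x points to its tag. Which of the five places in the row it has varies. Its lever, a flat white paddle with red end, 70 mm long, 24 wide (y), 10 thick, is hinged along y at the centre of the base's top.
- lever_b (a joint): Lever of switch_b: 0 = off, leaning 0.436 rad from upright away from its tag (to -x); 0.872 = on, leaning 0.436 rad towards its tag (+x); 0.436 = upright. Starts at or near either end. A stiff hinge: the lever stays where it is left; pushing it takes 1.2 N at the red end, 2 N at 40 mm from the hinge, up to a hard stop at each end.
- switch_c: Black base, 70 x 44 x 14 mm, of the switch with joint lever_c, fixed on the bank's top (30 mm above the tiles); origin: centre of its underside; axes parallel to the bank's, +x points to its tag. Which of the five places in the row it has varies. Its lever, a flat white paddle with red end, 70 mm long, 24 wide (y), 10 thick, is hinged along y at the centre of the base's top.
- lever_c (a joint): Lever of switch_c: 0 = off, leaning 0.436 rad from upright away from its tag (to -x); 0.872 = on, leaning 0.436 rad towards its tag (+x); 0.436 = upright. Starts at or near either end. A stiff hinge: the lever stays where it is left; pushing it takes 1.2 N at the red end, 2 N at 40 mm from the hinge, up to a hard stop at each end.
- switch_d: Black base, 70 x 44 x 14 mm, of the switch with joint lever_d, fixed on the bank's top (30 mm above the tiles); origin: centre of its underside; axes parallel to the bank's, +x points to its tag. Which of the five places in the row it has varies. Its lever, a flat white paddle with red end, 70 mm long, 24 wide (y), 10 thick, is hinged along y at the centre of the base's top.
- lever_d (a joint): Lever of switch_d: 0 = off, leaning 0.436 rad from upright away from its tag (to -x); 0.872 = on, leaning 0.436 rad towards its tag (+x); 0.436 = upright. Starts at or near either end. A stiff hinge: the lever stays where it is left; pushing it takes 1.2 N at the red end, 2 N at 40 mm from the hinge, up to a hard stop at each end.
- switch_e: Black base, 70 x 44 x 14 mm, of the switch with joint lever_e, fixed on the bank's top (30 mm above the tiles); origin: centre of its underside; axes parallel to the bank's, +x points to its tag. Which of the five places in the row it has varies. Its lever, a flat white paddle with red end, 70 mm long, 24 wide (y), 10 thick, is hinged along y at the centre of the base's top.
- lever_e (a joint): Lever of switch_e: 0 = off, leaning 0.436 rad from upright away from its tag (to -x); 0.872 = on, leaning 0.436 rad towards its tag (+x); 0.436 = upright. Starts at or near either end. A stiff hinge: the lever stays where it is left; pushing it takes 1.2 N at the red end, 2 N at 40 mm from the hinge, up to a hard stop at each end.
- tag_1: Blue flat tag, 34 x 44 x 6 mm, fixed on the bank's top, 78 mm along the bank's +x from the origin of the switch it belongs to (the nearest one); origin at the centre of its underside. Blue means: this switch must be on, lever leaning to the tag. Which switch it belongs to varies.
- tag_2: Blue flat tag, 34 x 44 x 6 mm, fixed on the bank's top, 78 mm along the bank's +x from the origin of the switch it belongs to (the nearest one); origin at the centre of its underside. Blue means: this switch must be on, lever leaning to the tag. Which switch it belongs to varies.
- tag_3: Blue flat tag, 34 x 44 x 6 mm, fixed on the bank's top, 78 mm along the bank's +x from the origin of the switch it belongs to (the nearest one); origin at the centre of its underside. Blue means: this switch must be on, lever leaning to the tag. Which switch it belongs to varies.
- tag_4: Yellow flat tag, 34 x 44 x 6 mm, fixed on the bank's top, 78 mm along the bank's +x from the origin of the switch it belongs to (the nearest one); origin at the centre of its underside. Yellow means: this switch must be off, lever leaning away from the tag. Which switch it belongs to varies.
- tag_5: Yellow flat tag, 34 x 44 x 6 mm, fixed on the bank's top, 78 mm along the bank's +x from the origin of the switch it belongs to (the nearest one); origin at the centre of its underside. Yellow means: this switch must be off, lever leaning away from the tag. Which switch it belongs to varies.
- store_top (a point): Centre of the top face of the green round store button (60 mm across), in a black collar 76 mm across and 12 mm high, on a grey box 100 x 100 x 35 mm high, fixed on the tiles to the left or right of the bank. Its top is 59 mm above the tiles, 12 mm above the collar; it is pressed straight down.
- store (a joint): Travel of the store button in m: 0 = up, 0.008 = fully down; 1.5 N starts it moving, about 5 N pushes it fully down and it springs back when released.
- cup: Stainless steel cup, about 74 mm across the rim, 90 mm high, standing upright; bystander beside the bank, on the side where the button box is not. Origin: centre of the underside, z up along its axis.
- jar: Empty glass jar, about 84 mm across, 110 mm high, upright; bystander beyond the bank. Origin: centre of the underside.
- soap_dish: Green soap dish, 90 x 130 x 25 mm; bystander beyond the bank. Origin: centre of the underside.
- soap: Cream bar of soap, 55 x 85 x 30 mm; bystander to the right, beyond the bank's end. Origin: centre of the underside.
- detergent: Blue bottle, 72 mm across, 160 mm high, upright; bystander far to the right. Origin: centre of the underside.
- peg_tray: Yellow open tray, 120 x 150 x 60 mm high, holding clothes pegs; bystander far to the left. Origin: centre of the underside.
Things that resemble listed ones, but are neither listed nor needed, are in the scene too. Leave any purple look-alike of the part that bears store_top alone.

How it is judged:
By the outcome, as a careful person would: the job done as asked, in the order asked, and still so for the second after the job is handed in, with the robot touching nothing.
It also fails if it takes over 61 s, if anything falls off the work surface, if the arm or the gripper's body presses on something with over 40 N, if the wrist force passes 120 N, or if a joint passes its speed limit or range.

## Working session

There is one attempt and no reset: what is moved stays moved. The work goes in short steps, Python scripts to look and compute and a tool call to move; the robot and the scene stay as the last step left them, time stands still between calls to the robot, and variables do not carry over. Pictures are saved under pics/ and viewed, and the job is handed in when it is done.

Besides the shell and the picture viewer there is one more tool, called after "Emit:" as name([rows], argument=value, ...), one row to a line, values as JSON. play_rows: Moves the arm, as the interface text tells. Its arguments: {"type":"object","properties":{"series":{"type":"array","items":{"type":"array","items":{"type":"number"}}},"grip_force":{"type":"number"}},"required":["series"]}

```bash
ls; mkdir -p pics
python3 - <<'E'
from rig import robot, eyes
import cv2
print(robot.get_obs(), robot.nose_length)
for n in("scene","top"):
    cv2.imwrite(f"pics/{n}0.png",eyes.camera(n)[:,:,::-1]); print(n,eyes.camera_params(n))
E
```

```text
pics
{'time': 0.0, 'q': array([-1.43750411e+00,  5.28483148e-01,  1.43390039e+00,  1.57528084e-05,
        1.18138693e+00, -1.78476962e-01]), 'joint_velocities': array([ 0.0016112 , -0.00129927, -0.00061811,  0.00108113,  0.00111581,
       -0.00038795]), 'joint_torque': array([-1.31405530e-03, -4.40050220e+01, -1.76591992e+01,  6.30841870e-02,
        5.81904093e-02, -1.72732975e-04]), 'position': array([ 0.19166872, -0.59417415,  0.24656175]), 'tool_rot': array([-0.10975647,  0.69930239, -0.69776307,  0.10980156]), 'ft_force': array([-0.69289828, -0.87401452, -0.23460923]), 'moment': array([ 0.01706251, -0.03102115, -0.00170536]), 'grip_width': 0.08729667915260543} 0.025
scene {'K': array([[468.72492585,   0.        , 313.88499976],
       [  0.        , 468.72492585, 240.21932579],
       [  0.        ,   0.        ,   1.        ]]), 'D': array([-0.03334545,  0.        ,  0.        ,  0.        ,  0.        ]), 'rvec': array([ 2.15956382,  1.30015827, -0.46007386]), 'tvec': array([-0.23505117, -0.34427402,  1.52424449])}
top {'K': array([[436.03672388,   0.        , 315.34239463],
       [  0.        , 436.03672388, 236.76100542],
       [  0.        ,   0.        ,   1.        ]]), 'D': array([0.01718384, 0.        , 0.        , 0.        , 0.        ]), 'rvec': array([ 2.15851411, -2.20677553,  0.11950462]), 'tvec': array([-0.02350982,  0.54536864,  1.11607826])}
```

View pics/scene0.png

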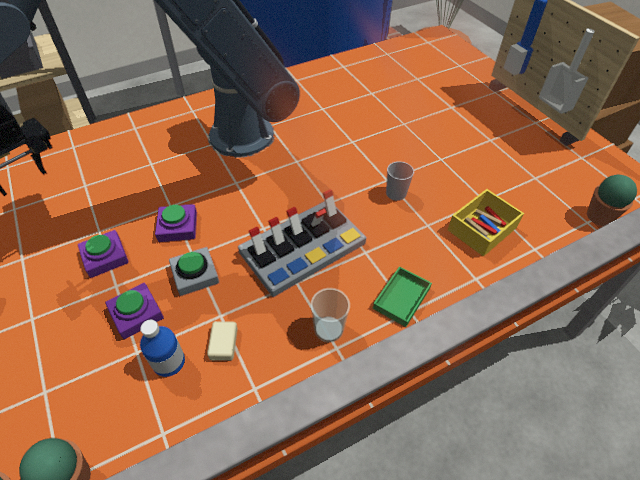

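View pics/top0.png

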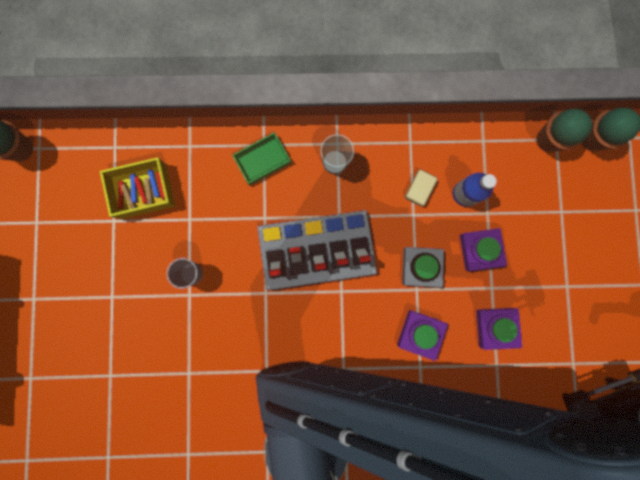

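The grey-boxed green button is at top (427,266). The green buttons at (488,249), (425,337) and (504,328) sit on purple boxes, so they are look-alikes. I'll enlarge the bank and button and measure them.

```bash
cat > h.py <<'E'
import numpy as np, cv2
from rig import robot, eyes
from scipy.spatial.transform import Rotation as R
def ray(n,px,z,p=None):
    p=p or eyes.camera_params(n)
    u=cv2.undistortPoints(np.array(px,float).reshape(-1,1,2),p['K'],p['D']).reshape(-1,2)
    Rm=cv2.Rodrigues(p['rvec'])[0]; c=-Rm.T@p['tvec']
    d=np.c_[u,np.ones(len(u))]@Rm
    return c+d*((z-c[2])/d[:,2])[:,None]
def proj(n,pts):
    p=eyes.camera_params(n)
    return cv2.projectPoints(np.array(pts,float).reshape(-1,1,3),p['rvec'],p['tvec'],p['K'],p['D'])[0].reshape(-1,2)
def cents(im,lo,hi,box,amin=20):
    hsv=cv2.cvtColor(im,cv2.COLOR_BGR2HSV); m=cv2.inRange(hsv,lo,hi)
    k=np.zeros_like(m);x0,y0,x1,y1=box;k[y0:y1,x0:x1]=m[y0:y1,x0:x1]
    n,_,s,c=cv2.connectedComponentsWithStats(k)
    return [(c[i],s[i]) for i in range(1,n) if s[i][4]>=amin]
E
python3 - <<'E'
from h import *
t=cv2.imread('pics/top0.png'); s=cv2.imread('pics/scene0.png')
a=cv2.resize(t[205:295,250:450],(800,360),interpolation=cv2.INTER_CUBIC)
b=cv2.resize(s[180:300,160:380],(800,436),interpolation=cv2.INTER_CUBIC)[:, :]
cv2.imwrite('pics/ct.png',a); cv2.imwrite('pics/cs.png',b)
for nm,im,box in (('top',t,(255,205,385,295)),('scene',s,(235,180,375,300))):
  for col,lo,hi in (('blue',(105,80,60),(130,255,255)),('yel',(20,120,100),(32,255,255))):
    for c,st in cents(im,lo,hi,box): print(nm,col,c.round(1),st[4],ray(nm,[c],.036).round(4))
for nm,im,box in (('top',t,(400,245,450,290)),('scene',s,(165,235,220,292))):
  for c,st in cents(im,(45,80,40),(80,255,255),box): print(nm,'btn',c,st,ray(nm,[c],.059).round(4))
E
```

```text
top blue [354.9 221.2] 187 [[ 0.5822 -0.1394  0.036 ]]
top blue [334.  224.2] 188 [[ 0.5755 -0.0848  0.036 ]]
top blue [292.4 230.3] 192 [[0.5617 0.0238 0.036 ]]
top yel [313.2 227.4] 213 [[ 0.5682 -0.0303  0.036 ]]
top yel [271.5 233.6] 218 [[0.5543 0.078  0.036 ]]
scene blue [332.7 244.9] 176 [[0.5629 0.022  0.036 ]]
scene blue [296.9 265.2] 200 [[ 0.577  -0.0867  0.036 ]]
scene blue [277.9 275.8] 209 [[ 0.5839 -0.1413  0.036 ]]
scene yel [349.7 235.4] 170 [[0.5561 0.0763 0.036 ]]
scene yel [315.1 254.9] 189 [[ 0.5699 -0.0324  0.036 ]]
top btn [426.09892473 266.62795699] [414 255  25  24 465] [[ 0.4597 -0.3136  0.059 ]]
scene btn [190.81277533 262.55506608] [178 252  26  22 454] [[ 0.4658 -0.3161  0.059 ]]
```

View pics/ct.png

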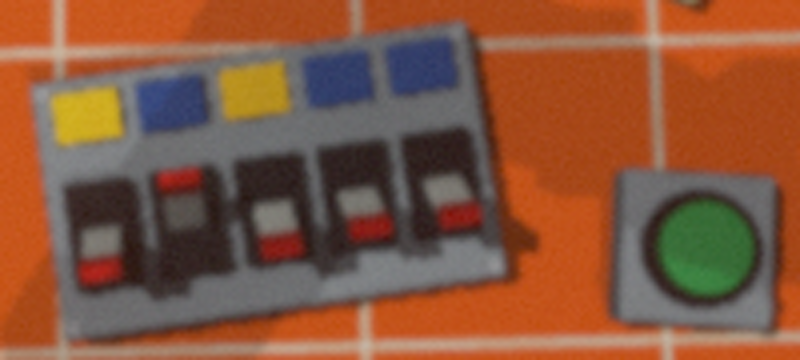

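View pics/cs.png

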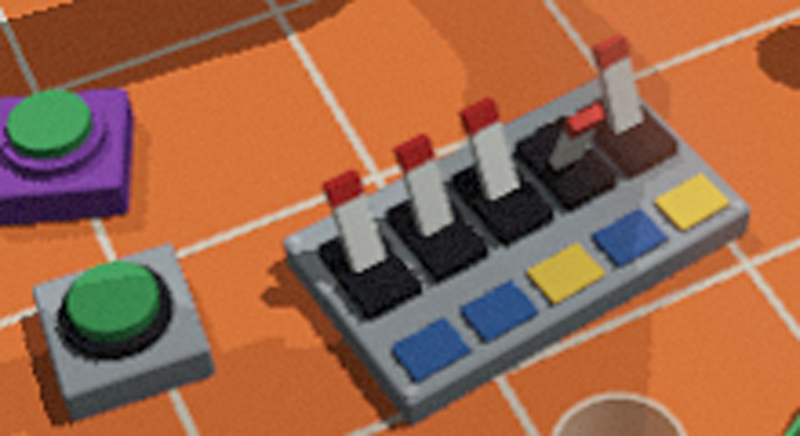

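Tags from left to right (+y to -y) are yellow, blue, yellow, blue, blue. Levers now read off, on, off, off, off. So I tip the two rightmost on, then press the others gently against their stops. Next I work out the targets.

```bash
cat >> h.py <<'E'
T=np.array([[.5552,.0771],[.5623,.0229],[.5690,-.0314],[.5762,-.0857],[.5830,-.1403]])
v=T[0]-T[4]; v/=np.linalg.norm(v); by=v; bx=np.array([v[1],-v[0]])
tc=T.mean(0)
def sw(i,dx,dy=0): return tc+by*(2-i)*.055+bx*(dx-.078)+by*dy   # i=0 left..4 right
YAW=np.arctan2(bx[1],bx[0])
def plan(xy,z,yaw=True):
    """tip target -> local shift from now (m, scaled) and turn"""
    o=robot.get_obs(); Rm=R.from_quat(o['tool_rot']); M=Rm.as_matrix()
    Rd=R.from_matrix(np.c_[np.cross([0,0,-1],[*bx,0]),[0,0,-1],[*bx,0]])
    Rd2=R.from_matrix(Rd.as_matrix()@np.diag([-1,1,-1]))
    tcp=np.array([*xy,z+.025]); d=tcp-o['position']
    print('pos',o['position'].round(4),'f',o['ft_force'].round(2),'t',o['time'].round(2),'d world',d.round(4))
    for q in(Rd,Rd2): print(' tool shift',(M.T@d*10).round(3),'turn/pi',((Rm.inv()*q).as_rotvec()/np.pi).round(4))
    print(' shift after turn', [ (q.as_matrix().T@d*10).round(3) for q in (Rd,Rd2)])
E
python3 - <<'E'
from h import *
print(R.from_quat(robot.get_obs()['tool_rot']).as_matrix().round(3), YAW)
for i in range(5): print(i,sw(i,0).round(4), sw(i,.078)-T[i])
plan(sw(4,-.065),.16)
t=cv2.imread('pics/top0.png'); s=cv2.imread('pics/scene0.png')
for nm,im,box in (('top',t,(260,230,380,290)),('scene',s,(240,185,350,250))):
  hsv=cv2.cvtColor(im,cv2.COLOR_BGR2HSV)
  for lo in ((0,150,60),(170,150,60)):
   for c,st in cents(im,lo,(4 if lo[0]==0 else 180,255,255),box,15):
    p=ray(nm,[c],.105)[0][:2]; print(nm,c.round(1),st[4],((p-tc)@bx+.078).round(4),((p-tc)@by).round(4))
E
```

```text
[[-0.952 -0.     0.307]
 [-0.307  0.002 -0.952]
 [-0.    -1.    -0.002]] 0.12718464177661615
0 [0.4778 0.0677] [-1.26233683e-05  5.31522312e-04]
1 [0.4848 0.0132] [-0.00013631  0.00017576]
2 [ 0.4918 -0.0414] [ 1.4e-04 -8.0e-05]
3 [ 0.4987 -0.0959] [-8.36883159e-05 -3.35761156e-04]
4 [ 0.5057 -0.1505] [ 9.26233683e-05 -2.91522312e-04]Traceback (most recent call last):
  File "<stdin>", line 4, in <module>
  File "h.py", line 29, in plan
    print('pos',o['position'].round(4),'f',o['ft_force'].round(2),'t',o['time'].round(2),'d world',d.round(4))
                                                                      ^^^^^^^^^^^^^^^
AttributeError: 'float' object has no attribute 'round'
```

```bash
sed -i "s/o\['time'\].round(2)/round(o['time'],2)/" h.py
python3 - <<'E'
from h import *
plan(sw(4,-.065),.16)
t=cv2.imread('pics/top0.png'); s=cv2.imread('pics/scene0.png')
for nm,im,box in (('top',t,(260,230,380,290)),('scene',s,(240,185,350,250))):
  for lo in ((0,150,60),(170,150,60)):
   for c,st in cents(im,lo,(4 if lo[0]==0 else 180,255,255),box,15):
    p=ray(nm,[c],.105)[0][:2]; print(nm,c.round(1),st[4],((p-tc)@bx+.078).round(4),((p-tc)@by).round(4))
E
```

```text
pos [ 0.1917 -0.5943  0.2467] f [ 0.15  0.11 -0.59] t 0.1 d world [ 0.2496  0.4355 -0.0617]
 tool shift [-3.711  0.625 -3.379] turn/pi [ 4.000e-04 -4.412e-01 -5.000e-04]
 tool shift [-3.711  0.625 -3.379] turn/pi [5.000e-04 5.588e-01 4.000e-04]
 shift after turn [array([-4.004,  0.617,  3.028]), array([ 4.004,  0.617, -3.028])]
top [294.6 249.8] 57 0.0222 0.0561
top [364.4 258.8] 61 -0.0245 -0.1083
top [342.4 261.7] 62 -0.0236 -0.0543
top [320.3 266.4] 65 -0.0267 0.0003
top [274.7 272.5] 71 -0.0249 0.1112
scene [327.6 193.6] 37 -0.0219 0.1094
scene [291.4 211.4] 59 -0.0239 -0.001
scene [320.4 212.4] 55 0.0208 0.0561
scene [273.5 221.5] 60 -0.0212 -0.0553
scene [253.9 231.3] 63 -0.0218 -0.1105
```

Emit:
play_rows([
  [0,0,0,0,0,-0.0368,0],
  [0,0,0,0,0,-0.0368,0],
  [0,0,0,0,0,-0.0368,0],
  [0,0,0,0,0,-0.0368,0],
  [0,0,0,0,0,-0.0368,0],
  [0,0,0,0,0,-0.0368,0],
  [0,0,0,0,0,-0.0368,0],
  [0,0,0,0,0,-0.0368,0],
  [0,0,0,0,0,-0.0368,0],
  [0,0,0,0,0,-0.0368,0],
  [0,0,0,0,0,-0.0368,0],
  [0,0,0,0,0,-0.0368,0],
], grip_force=20)

```text
time: 1.1
position: [0.1917, -0.5944, 0.247]
tool_rot: [-0.532, 0.466, -0.465, 0.533]
ft_force: [0.3, 0.8, 0.6]
grip_width: 0.0151
```

Emit:
play_rows([
  [0,-0.3,0,0.228,0,0,0],
  [0,-0.3,0,0.228,0,0,0],
  [0,-0.3,0,0.228,0,0,0],
  [0,-0.3,0,0.228,0,0,0],
  [0,-0.3,0,0.228,0,0,0],
  [0,-0.3,0,0.228,0,0,0],
  [0,-0.3,0,0.228,0,0,0],
  [0,-0.3,0,0.228,0,0,0],
  [0,-0.3,0,0.228,0,0,0],
  [0,-0.3,0,0.228,0,0,0],
  [0,-0.3,0,0.228,0,0,0],
  [0,-0.3,0,0.228,0,0,0],
])

```text
time: 2.1
position: [0.4174, -0.2009, 0.2474]
tool_rot: [0.531, -0.467, 0.467, -0.531]
ft_force: [1.1, -0.8, 0.9]
grip_width: 0.0004
```

Run:
```python
from h import *
plan(sw(4,-.065),.16)
print(robot.get_obs()['grip_width'],robot.get_obs()['q'])
for n in ('top','wrist'):
    cv2.imwrite(f'pics/{n}1.png',eyes.camera(n)[:,:,::-1])
```

```text
pos [ 0.4174 -0.2009  0.2474] f [ 1.09 -0.78  0.89] t 2.1 d world [ 0.0238  0.0422 -0.0624]
 tool shift [-0.388  0.624  0.291] turn/pi [ 0.0001  0.0003 -0.0001]
 tool shift [-0.388  0.624  0.291] turn/pi [-2.000e-04 -9.997e-01 -2.000e-04]
 shift after turn [array([-0.389,  0.624,  0.29 ]), array([ 0.389,  0.624, -0.29 ])]
0.00039695434855676026 [-6.90636937e-01  3.11360777e-01  1.82434978e+00  1.70222960e-05
  1.00635783e+00 -8.18647622e-01]
```

View pics/wrist1.png

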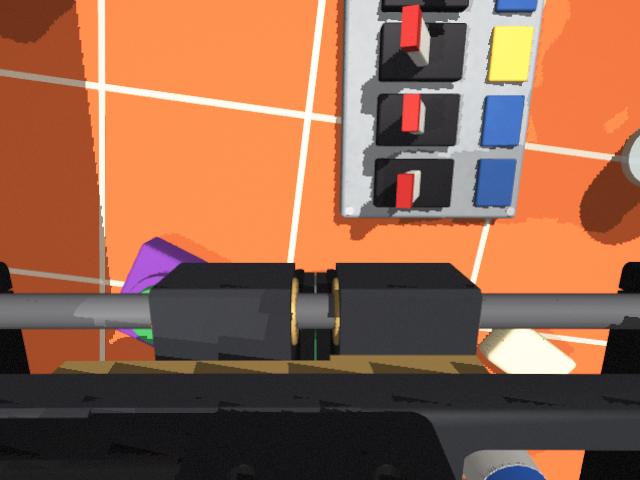

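View pics/top1.png

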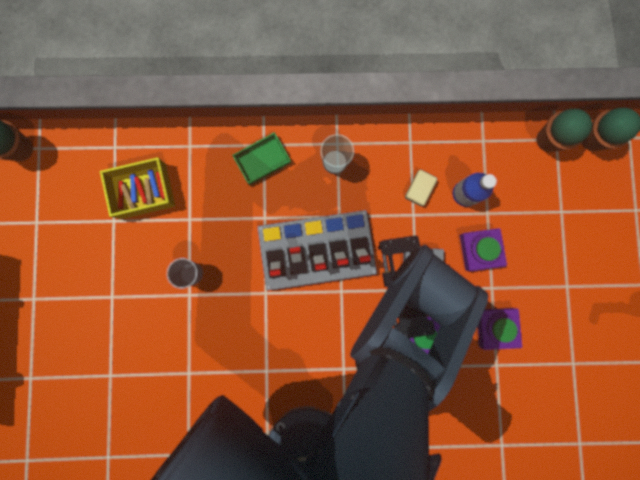

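Emit:
play_rows([
  [0,-0.195,0.31,0.12,0,0,0],
  [0,-0.195,0.31,0.12,0,0,0],
  [0,0,0.36,0,0,0,0],
  [0,0,0.36,0,0,0,0],
  [0,0,0,0,0,0,0],
])

```text
time: 2.62
position: [0.4321, -0.1589, 0.1075]
tool_rot: [0.532, -0.472, 0.462, -0.53]
ft_force: [-0.7, 0.6, -0.2]
grip_width: 0.0003
```

Run:
```python
from h import *
plan(sw(4,-.065),.085)
s=eyes.camera('scene')[:,:,::-1]; w=eyes.camera('wrist')[:,:,::-1]
cv2.imwrite('pics/s2.png',np.vstack([cv2.resize(s[130:300,140:380],(565,400),interpolation=cv2.INTER_CUBIC),np.zeros((200,565,3),np.uint8)+cv2.resize(w,(565,424))[:200]]))
```

```text
pos [ 0.4321 -0.1589  0.1075] f [-0.75  0.56 -0.17] t 2.62 d world [0.0092 0.0002 0.0025]
 tool shift [ 0.01  -0.027  0.091] turn/pi [ 0.0036  0.0005 -0.0031]
 tool shift [ 0.01  -0.027  0.091] turn/pi [-0.0048 -0.9995 -0.0056]
 shift after turn [array([ 0.01 , -0.025,  0.091]), array([-0.01 , -0.025, -0.091])]
```

View pics/s2.png

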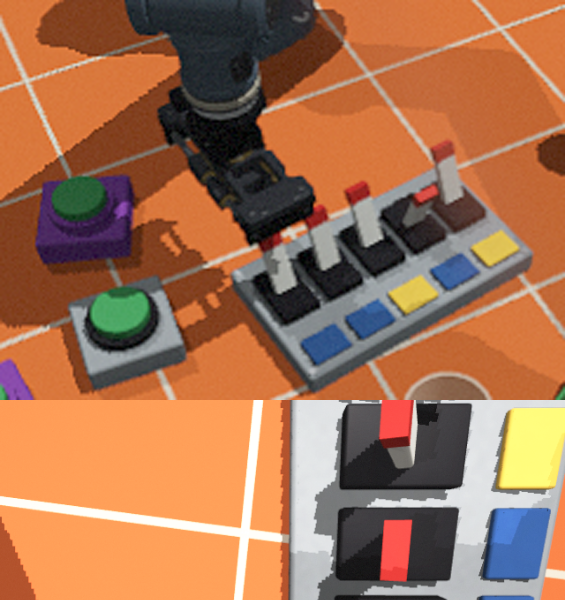

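Emit:
play_rows([
  [0,0,0,0.1,0,0,0],
  [0,0,0,0.1,0,0,0],
  [0,0,0,0.1,0,0,0],
  [0,0,0,0.1,0,0,0],
  [0,0,0,0.1,0,0,0],
  [0,0,0,0.1,0,0,0],
  [0,0,0,0.05,0,0,0],
  [0,0,0,0,0,0,0],
])

```text
time: 3.38
position: [0.5023, -0.1528, 0.1138]
tool_rot: [-0.531, 0.466, -0.468, 0.532]
ft_force: [0.2, -1.1, 0.1]
grip_width: 0.0004
```

Run:
```python
from h import *
plan(sw(4,-.00),.085)
s=eyes.camera('scene')[:,:,::-1]; w=eyes.camera('wrist')[:,:,::-1]
cv2.imwrite('pics/s3.png',np.vstack([cv2.resize(s[130:300,140:380],(565,400),interpolation=cv2.INTER_CUBIC),np.zeros((200,565,3),np.uint8)+cv2.resize(w,(565,424))[:200]]))
```

```text
pos [ 0.5023 -0.1528  0.1138] f [ 0.23 -1.08  0.09] t 3.38 d world [ 0.0034  0.0023 -0.0038]
 tool shift [-0.018  0.038  0.036] turn/pi [-0.0008  0.0006  0.0004]
 tool shift [-0.018  0.038  0.036] turn/pi [ 7.000e-04 -9.994e-01  1.300e-03]
 shift after turn [array([-0.018,  0.038,  0.036]), array([ 0.018,  0.038, -0.036])]
```

View pics/s3.png

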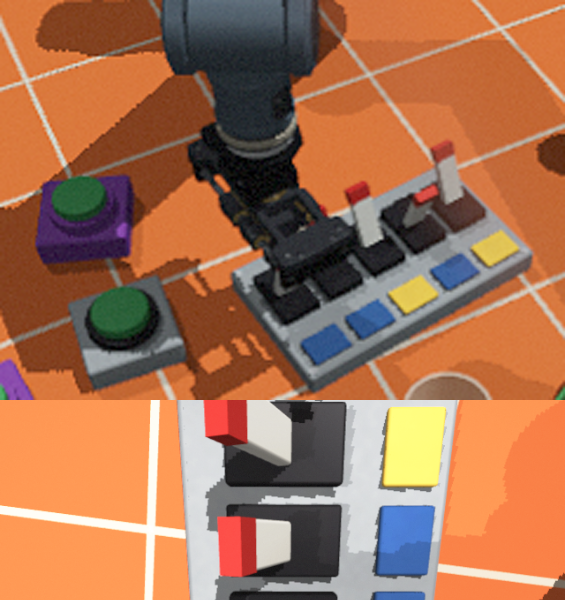

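Emit:
play_rows([
  [0,0,0.04,0.02,0,0,0],
  [0,0,0,0.02,0,0,0],
  [0,0,0,0.01,0,0,0],
  [0,0,0,0,0,0,0],
])

```text
time: 3.82
position: [0.5045, -0.1518, 0.109]
tool_rot: [0.531, -0.468, 0.466, -0.531]
ft_force: [-2.2, -0.7, -1.3]
grip_width: 0.0004
```

Run:
```python
from h import *
plan(sw(4,-.00),.085)
s=eyes.camera('scene')[:,:,::-1]
cv2.imwrite('pics/s4.png',cv2.resize(s[210:280,230:330],(800,560),interpolation=cv2.INTER_CUBIC))
```

```text
pos [ 0.5045 -0.1518  0.109 ] f [-2.19 -0.71 -1.26] t 3.82 d world [0.0012 0.0013 0.001 ]
 tool shift [-0.011 -0.01   0.014] turn/pi [ 0.0006  0.0003 -0.0004]
 tool shift [-0.011 -0.01   0.014] turn/pi [-6.000e-04 -9.997e-01 -1.000e-03]
 shift after turn [array([-0.011, -0.01 ,  0.014]), array([ 0.011, -0.01 , -0.014])]
```

View pics/s4.png

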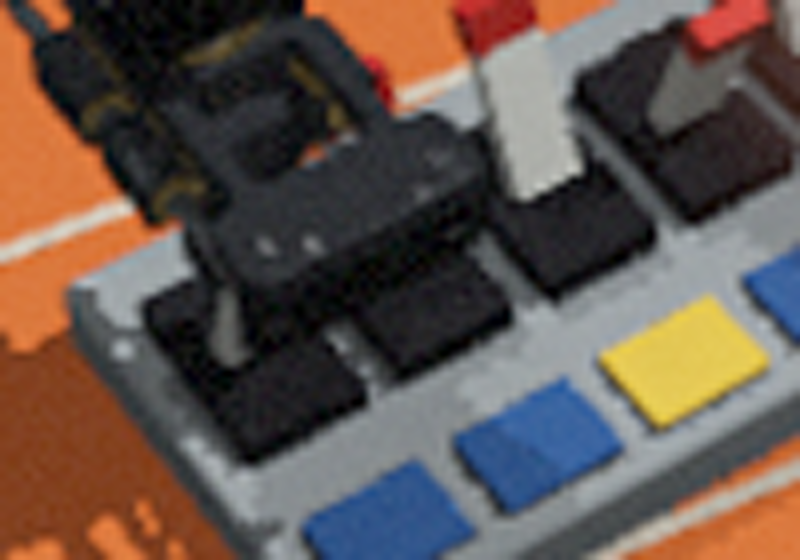

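Emit:
play_rows([
  [0,0,0,0.02,0,0,0],
  [0,0,0,0.02,0,0,0],
  [0,0,0,0,0,0,0],
])

```text
time: 4.12
position: [0.5095, -0.1514, 0.1095]
tool_rot: [-0.531, 0.467, -0.467, 0.531]
ft_force: [-1.3, 0.4, -0.5]
grip_width: 0.0006
```

Emit:
play_rows([
  [0,0,0,0.02,0,0,0],
  [0,0,0,0.02,0,0,0],
  [0,0,0,0,0,0,0],
])

```text
time: 4.37
position: [0.5101, -0.1511, 0.1094]
tool_rot: [0.533, -0.468, 0.464, -0.53]
ft_force: [-9.8, -3.0, 3.8]
grip_width: 0.0003
```

Emit:
play_rows([
  [0,0,0,-0.32,0,0,0],
  [0,0,0,-0.32,0,0,0],
  [0,-0.275,0,0,0,0,0],
  [0,-0.275,0,0,0,0,0],
  [0,0,0,0,0,0,0],
])

```text
time: 4.78
position: [0.4407, -0.1014, 0.1098]
tool_rot: [-0.531, 0.468, -0.466, 0.531]
ft_force: [-0.8, -0.1, 0.7]
grip_width: 0.0004
```

Run:
```python
from h import *
plan(sw(3,.0043),.0845)
s=eyes.camera('scene')[:,:,::-1]
cv2.imwrite('pics/s5.png',cv2.resize(s[180:300,220:380],(800,600),interpolation=cv2.INTER_CUBIC))
```

```text
pos [ 0.4407 -0.1014  0.1098] f [-0.82 -0.13  0.73] t 4.78 d world [ 0.0623  0.006  -0.0003]
 tool shift [0.02  0.002 0.626] turn/pi [ 0.0006  0.0005 -0.0008]
 tool shift [0.02  0.002 0.626] turn/pi [-1.300e-03 -9.995e-01 -9.000e-04]
 shift after turn [array([0.019, 0.003, 0.626]), array([-0.019,  0.003, -0.626])]
```

View pics/s5.png

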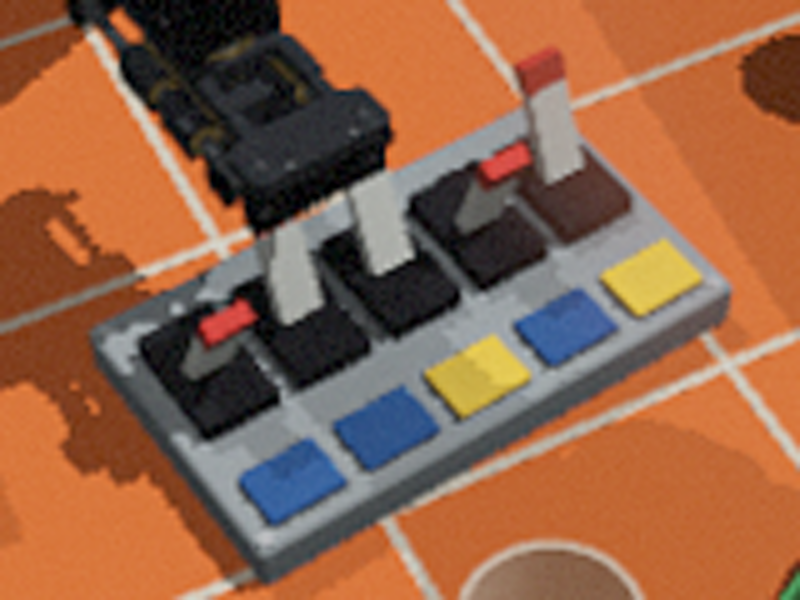

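Lever 4 (rightmost) now leans to its tag, with its red end at crop (228,322). Next is lever 3.

Emit:
play_rows([
  [0,0,0,0.12,0,0,0],
  [0,0,0,0.12,0,0,0],
  [0,0,0,0.12,0,0,0],
  [0,0,0,0.12,0,0,0],
  [0,0,0,0.1,0,0,0],
  [0,0,0,0.04,0,0,0],
  [0,0,0,0.02,0,0,0],
  [0,0,0,0,0,0,0],
])

```text
time: 5.5
position: [0.5033, -0.0973, 0.1095]
tool_rot: [0.534, -0.468, 0.464, -0.53]
ft_force: [-10.1, -5.5, 6.6]
grip_width: 0.0007
```

Same stop position. Next I press lever 1, already on, against its stop from the same side.

Emit:
play_rows([
  [0,0,0,-0.33,0,0,0],
  [0,0,0,-0.33,0,0,0],
  [0,-0.36,0,0,0,0,0],
  [0,-0.37,0,0,0,0,0],
  [0,-0.37,0,0,0,0,0],
  [0,0,0,0.2,0,0,0],
  [0,0,0,0.2,0,0,0],
  [0,0,0,0.12,0,0,0],
  [0,0,0,0.05,0,0,0],
  [0,0,0,0.02,0,0,0],
  [0,0,0,0.02,0,0,0],
  [0,0,0,0,0,0,0],
])

```text
time: 6.5
position: [0.487, 0.0117, 0.1095]
tool_rot: [-0.531, 0.467, -0.467, 0.531]
ft_force: [-0.2, 0.3, -0.1]
grip_width: 0.0009
```

Run:
```python
from h import *
plan(sw(1,.0043),.0845)
```

```text
pos [0.487  0.0117 0.1095] f [-0.18  0.34 -0.14] t 6.5 d world [ 0.002  0.002 -0.   ]
 tool shift [-0.017  0.     0.023] turn/pi [-0.      0.0002 -0.    ]
 tool shift [-0.017  0.     0.023] turn/pi [-0.000e+00 -9.998e-01  1.000e-04]
 shift after turn [array([-0.018,  0.   ,  0.023]), array([ 0.018,  0.   , -0.023])]
```

Emit:
play_rows([
  [0,0,0,0.02,0,0,0],
  [0,0,0,0.02,0,0,0],
  [0,0,0,0.015,0,0,0],
  [0,0,0,0,0,0,0],
])

```text
time: 6.83
position: [0.4889, 0.0125, 0.1092]
tool_rot: [0.533, -0.469, 0.464, -0.529]
ft_force: [-6.7, -3.9, 3.2]
grip_width: 0.0006
```

Emit:
play_rows([
  [0,0,0,-0.12,0,0,0],
  [0,0,-0.3,0,0,0,0],
  [0,0,-0.3,0,0,0,0],
  [0,0.27,0,0.3,0,0,0],
  [0,0.28,0,0.3,0,0,0],
  [0,0,0,0.08,0,0,0],
  [0,0,0,0,0,0,0],
  [0,0,0,0,0,0,0],
])

```text
time: 7.5
position: [0.5545, -0.0346, 0.169]
tool_rot: [0.531, -0.468, 0.466, -0.531]
ft_force: [-0.9, 0.4, -0.6]
grip_width: 0.0004
```

Run:
```python
from h import *
plan(sw(2,.055),.0845)
s=eyes.camera('scene')[:,:,::-1]
cv2.imwrite('pics/s6.png',cv2.resize(s[150:300,200:400],(800,600),interpolation=cv2.INTER_CUBIC))
```

```text
pos [ 0.5545 -0.0346  0.169 ] f [-0.9   0.4  -0.59] t 7.5 d world [-0.0081  0.0002 -0.0595]
 tool shift [-0.011  0.595 -0.08 ] turn/pi [ 0.0005  0.0002 -0.0003]
 tool shift [-0.011  0.595 -0.08 ] turn/pi [-5.000e-04 -9.998e-01 -7.000e-04]
 shift after turn [array([-0.012,  0.595, -0.081]), array([0.012, 0.595, 0.081])]
```

View pics/s6.png

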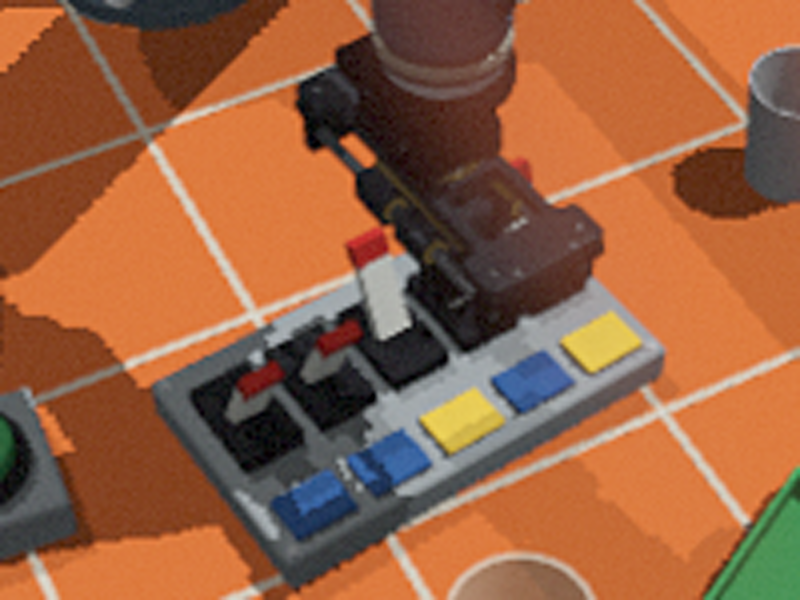

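Emit:
play_rows([
  [0,0,0.3,0,0,0,0],
  [0,0,0.295,0,0,0,0],
  [0,0,0,-0.2,0,0,0],
  [0,0,0,-0.2,0,0,0],
  [0,0,0,-0.15,0,0,0],
  [0,0,0,-0.06,0,0,0],
  [0,0,0,-0.03,0,0,0],
  [0,0,0,-0.03,0,0,0],
  [0,0,0,-0.02,0,0,0],
  [0,0,0,0,0,0,0],
])

```text
time: 8.38
position: [0.4873, -0.0436, 0.1104]
tool_rot: [-0.531, 0.466, -0.467, 0.531]
ft_force: [0.3, -0.2, -0.7]
grip_width: 0.0006
```

Run:
```python
from h import *
plan(sw(2,-.0043),.0845)
```

```text
pos [ 0.4873 -0.0436  0.1104] f [ 0.3  -0.16 -0.67] t 8.38 d world [ 0.0002  0.0017 -0.0009]
 tool shift [-0.016  0.009  0.005] turn/pi [-0.0004  0.0004  0.0002]
 tool shift [-0.016  0.009  0.005] turn/pi [ 2.000e-04 -9.996e-01  6.000e-04]
 shift after turn [array([-0.016,  0.009,  0.005]), array([ 0.016,  0.009, -0.005])]
```

Emit:
play_rows([
  [0,0,0,-0.02,0,0,0],
  [0,0,0,-0.02,0,0,0],
  [0,0,0,0,0,0,0],
])

```text
time: 8.63
position: [0.4852, -0.0444, 0.1105]
tool_rot: [-0.53, 0.465, -0.469, 0.532]
ft_force: [4.8, 2.0, -1.0]
grip_width: 0.0003
```

Emit:
play_rows([
  [0,0,0,-0.02,0,0,0],
  [0,0,0,0,0,0,0],
])

```text
time: 8.8
position: [0.4849, -0.0447, 0.1108]
tool_rot: [-0.529, 0.465, -0.47, 0.533]
ft_force: [7.8, 3.4, -2.7]
grip_width: 0.0004
```

Emit:
play_rows([
  [0,0,0,0.36,0,0,0],
  [0,0,0,0.36,0,0,0],
  [0,-0.36,0,0,0,0,0],
  [0,-0.37,0,0,0,0,0],
  [0,-0.37,0,0,0,0,0],
  [0,0,0,-0.2,0,0,0],
  [0,0,0,-0.2,0,0,0],
  [0,0,0,-0.16,0,0,0],
  [0,0,0,-0.08,0,0,0],
  [0,0,0,-0.04,0,0,0],
  [0,0,0,-0.02,0,0,0],
  [0,0,0,0,0,0,0],
])

```text
time: 9.8
position: [0.4712, 0.0649, 0.1106]
tool_rot: [-0.529, 0.466, -0.469, 0.532]
ft_force: [3.5, 3.5, 1.7]
grip_width: 0.0005
```

Run:
```python
from h import *
plan(sw(0,-.0065),.0845)
```

```text
pos [0.4712 0.0649 0.1106] f [3.55 3.51 1.67] t 9.8 d world [ 0.0001  0.002  -0.0011]
 tool shift [-0.02   0.011  0.004] turn/pi [-0.0016 -0.0001  0.0001]
 tool shift [-0.02   0.011  0.004] turn/pi [-2.000e-04  9.999e-01 -2.500e-03]
 shift after turn [array([-0.02 ,  0.011,  0.004]), array([ 0.02 ,  0.011, -0.004])]
```

Emit:
play_rows([
  [0,0,0,-0.02,0,0,0],
  [0,0,0,-0.02,0,0,0],
  [0,0,0,0,0,0,0],
])

```text
time: 10.05
position: [0.4708, 0.0644, 0.111]
tool_rot: [-0.527, 0.464, -0.471, 0.534]
ft_force: [7.4, 5.1, -1.4]
grip_width: 0.0003
```

Emit:
play_rows([
  [0,0,0,0.2,0,0,0],
  [0,0,0,0.2,0,0,0],
  [0,0,-0.35,0,0,0,0],
  [0,0,-0.35,0,0,0,0],
  [0,0.4,0,0,0,0,0],
  [0,0.4,0,0,0,0,0],
  [0,0.4,0,0,0,0,0],
  [0,0.4,0,0,0,0,0],
  [0,0.4,0,0,0,0,0],
  [0,0.4,0,0,0,0,0],
  [0,0.4,0,0,0,0,0],
  [0,0.4,0,0,0,0,0],
])

```text
time: 11.05
position: [0.5444, -0.25, 0.1797]
tool_rot: [0.531, -0.468, 0.466, -0.531]
ft_force: [1.0, 0.3, -1.2]
grip_width: 0.0002
```

Run:
```python
from h import *
plan([.463,-.315],.07)
s=eyes.camera('scene')[:,:,::-1].copy(); t=eyes.camera('top')[:,:,::-1].copy()
cv2.imwrite('pics/s7.png',cv2.resize(s[150:300,140:380],(800,500),interpolation=cv2.INTER_CUBIC))
for nm,im,box in (('top',t,(260,215,380,290)),('scene',s,(240,185,350,275))):
  for lo in ((0,150,60),(170,150,60)):
   for c,st in cents(im,lo,(4 if lo[0]==0 else 180,255,255),box,15):
    p=ray(nm,[c],.105)[0][:2]; print(nm,c.round(1),st[4],((p-tc)@bx+.078).round(4),((p-tc)@by).round(4))
```

```text
pos [ 0.5444 -0.25    0.1797] f [ 1.04  0.34 -1.18] t 11.05 d world [-0.0814 -0.065  -0.0847]
 tool shift [ 0.542  0.848 -0.887] turn/pi [ 0.0009  0.0002 -0.0004]
 tool shift [ 0.542  0.848 -0.887] turn/pi [-7.000e-04 -9.998e-01 -1.400e-03]
 shift after turn [array([ 0.541,  0.847, -0.889]), array([-0.541,  0.847,  0.889])]
top [360.9 238.2] 51 0.0262 -0.1078
top [339.  241.5] 52 0.0263 -0.0537
top [294.1 248.2] 51 0.0262 0.0566
top [320.3 267. ] 63 -0.0283 0.0007
top [274.9 273.9] 60 -0.0283 0.1113
scene [326.7 193.1] 52 -0.0245 0.1086
scene [291.  211.4] 56 -0.0242 -0.0018
scene [321.5 213.9] 56 0.0263 0.0555
scene [284.7 233.5] 62 0.0269 -0.0537
scene [264.8 244.3] 60 0.0276 -0.1101
```

View pics/s7.png

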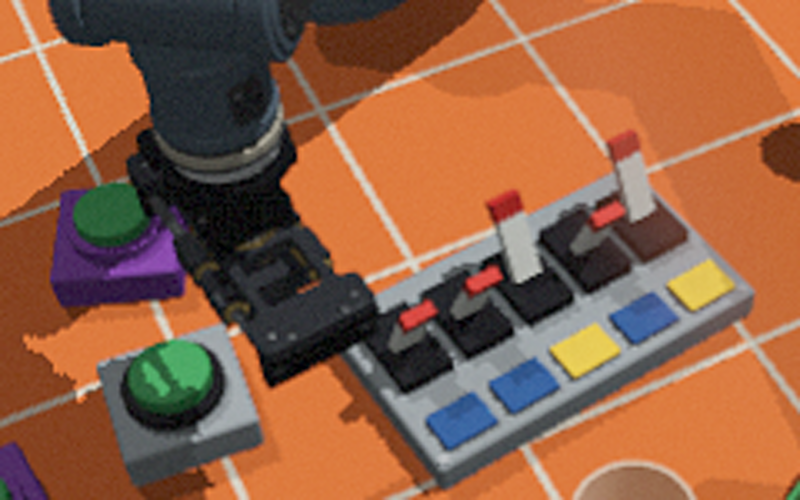

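All five red ends sit at consistent stops: +26 mm for levers 1, 3 and 4, and -28 mm for levers 0 and 2 (top view). That matches yellow/blue/yellow/blue/blue. Next I press the grey-boxed button, at crop (170,370).

Emit:
play_rows([
  [0,0.18,0,-0.296,0,0,0],
  [0,0.18,0,-0.296,0,0,0],
  [0,0.18,0,-0.296,0,0,0],
  [0,0,0.3,0,0,0,0],
  [0,0,0.3,0,0,0,0],
  [0,0,0.2,0,0,0,0],
  [0,0,0,0,0,0,0],
])

```text
time: 11.73
position: [0.4611, -0.3103, 0.0961]
tool_rot: [-0.531, 0.471, -0.463, 0.531]
ft_force: [0.2, 0.9, -0.1]
grip_width: 0.0005
```

Run:
```python
from h import *
plan([.463,-.315],.051)
s=eyes.camera('scene')[:,:,::-1].copy()
cv2.imwrite('pics/s8.png',cv2.resize(s[200:300,120:280],(800,500),interpolation=cv2.INTER_CUBIC))
```

```text
pos [ 0.4611 -0.3103  0.0961] f [ 0.24  0.93 -0.07] t 11.73 d world [ 0.0019 -0.0047 -0.0201]
 tool shift [0.051 0.2   0.014] turn/pi [ 0.0023  0.0002 -0.0027]
 tool shift [0.051 0.2   0.014] turn/pi [-0.0043 -0.9998 -0.0035]
 shift after turn [array([0.049, 0.201, 0.013]), array([-0.049,  0.201, -0.013])]
```

View pics/s8.png

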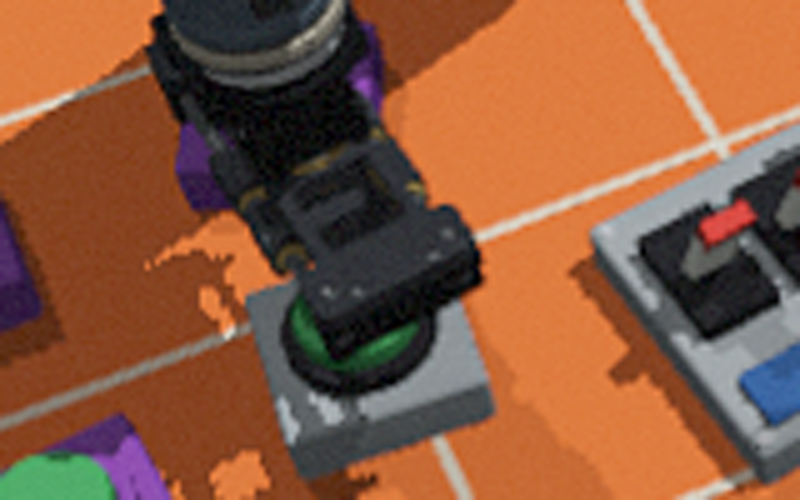

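Fingers are above the green button on the grey box. Pressing in small steps.

Emit:
play_rows([
  [0,0.04,0.04,0,0,0,0],
  [0,0,0.04,0,0,0,0],
  [0,0,0.04,0,0,0,0],
  [0,0,0.03,0,0,0,0],
  [0,0,0.03,0,0,0,0],
  [0,0,0.02,0,0,0,0],
  [0,0,0,0,0,0,0],
])

```text
time: 12.37
position: [0.4651, -0.3168, 0.0803]
tool_rot: [-0.531, 0.467, -0.467, 0.531]
ft_force: [0.4, 0.2, 3.9]
grip_width: 0.0001
```

Emit:
play_rows([
  [0,0,0.03,0,0,0,0],
  [0,0,0.02,0,0,0,0],
  [0,0,0,0,0,0,0],
])

```text
time: 12.62
position: [0.4652, -0.3169, 0.0763]
tool_rot: [-0.531, 0.466, -0.467, 0.531]
ft_force: [0.2, 0.7, 10.5]
grip_width: 0.0005
```

Emit:
play_rows([
  [0,0,0.02,0,0,0,0],
  [0,0,0,0,0,0,0],
  [0,0,0,0,0,0,0],
])

```text
time: 12.87
position: [0.4652, -0.3169, 0.0761]
tool_rot: [0.531, -0.466, 0.468, -0.531]
ft_force: [-2.4, 3.0, 22.2]
grip_width: 0.0006
```

Emit:
play_rows([
  [0,0,-0.2,0,0,0,0],
  [0,0,-0.3,0,0,0,0],
  [0,0,-0.4,0,0,0,0],
  [0,0,-0.4,0,0,0,0],
  [0,0.3,-0.2,0,0,0,0],
  [0,0.3,0,0,0,0,0],
  [0,0.3,0,0,0,0,0],
  [0,0.3,0,0,0,0,0],
  [0,0,0,0,0,0,0],
])

```text
time: 13.62
position: [0.4804, -0.4419, 0.223]
tool_rot: [0.531, -0.466, 0.47, -0.529]
ft_force: [0.4, -0.5, 1.7]
grip_width: 0.0006
```

Run:
```python
from h import *
o=robot.get_obs();print(o['position'],o['ft_force'],o['time'])
s=eyes.camera('scene')[:,:,::-1].copy(); t=eyes.camera('top')[:,:,::-1].copy()
cv2.imwrite('pics/s9.png',s); cv2.imwrite('pics/t9.png',t)
for nm,im,box in (('top',t,(260,215,380,290)),('scene',s,(240,185,350,275))):
  for lo in ((0,150,60),(170,150,60)):
   for c,st in cents(im,lo,(4 if lo[0]==0 else 180,255,255),box,15):
    p=ray(nm,[c],.105)[0][:2]; print(nm,((p-tc)@bx+.078).round(4),((p-tc)@by).round(4))
for c,st in cents(s,(45,80,40),(80,255,255),(165,235,220,292)): print('btn',c,st)
```

```text
[ 0.480423   -0.44187687  0.22300749] [ 0.39102389 -0.54421533  1.65759057] 13.6167
top 0.026 -0.1078
top 0.0262 -0.0539
top 0.0263 0.0561
top -0.0282 0.0002
top -0.0283 0.1104
scene -0.025 0.1088
scene -0.0245 -0.0008
scene 0.027 0.0556
scene 0.027 -0.0543
scene 0.0275 -0.1103
btn [190.74179431 262.595186  ] [178 252  26  22 457]
```

View pics/s9.png

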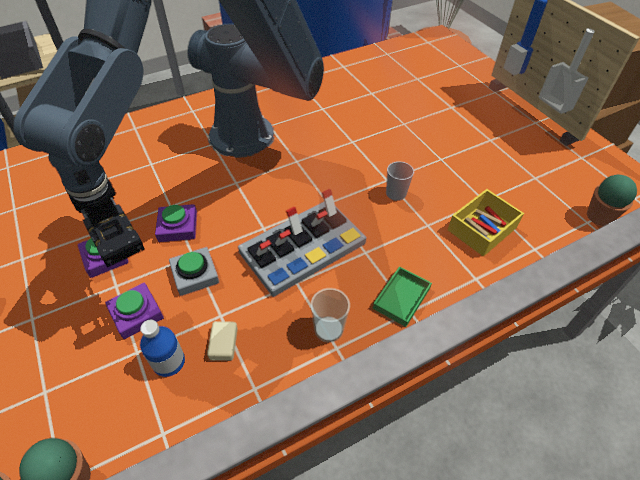

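The levers haven't moved, the button is back up at scene (191,263), the other objects are in place and the arm is clear.

```bash
python3 -c "
from rig import ticket
print(ticket.hand_in())"
```

```text
the job is handed in; nothing more can be done
None
```

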